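# Sort the formulating bench into the trays

## Task

Sort the containers on the bench into the two-bay trays: both amber dropper bottles into the dark wooden tray, both black-lidded cream jars into the white tray, and the green-capped buffer bottle into either bay of the blue tray, never more than one container to a bay. Set each down gently, not dropped, so that it stands upright on its tray's floor, and leave the glass beaker where it is.

Things in the scene. Friction and masses are not known exactly. Their poses are not given: they have to be found in the camera images.
- dropper1_mid (a point): First amber glass dropper bottle with a black collar and rubber bulb, standing upright and loose on the bench: body 28 mm in diameter and 48 mm high, then a narrower neck, collar (18 mm) and bulb (12 mm), 76 mm high in all. The point is on its axis half-way up, 38 mm above its underside; z is up its axis. About 50 g; grip the amber body.
- dropper2_mid (a point): Second amber glass dropper bottle with a black collar and rubber bulb, standing upright and loose on the bench: body 28 mm in diameter and 48 mm high, then a narrower neck, collar (18 mm) and bulb (12 mm), 76 mm high in all. The point is on its axis half-way up, 38 mm above its underside; z is up its axis. About 50 g; grip the amber body.
- jar1_mid (a point): First white cream jar with a black lid, upright and loose on the bench: white body 48 mm in diameter and 34 mm high, lid 50 mm in diameter from 34 to 52 mm. The point is on its axis half-way up, 26 mm above its underside; z is up its axis. About 120 g; can be gripped across the lid.
- jar2_mid (a point): Second white cream jar with a black lid, upright and loose on the bench: white body 48 mm in diameter and 34 mm high, lid 50 mm in diameter from 34 to 52 mm. The point is on its axis half-way up, 26 mm above its underside; z is up its axis. About 120 g; can be gripped across the lid.
- buffer_mid (a point): Square white plastic buffer-solution bottle with a round green cap and green band, upright and loose on the bench: body 40 x 40 mm and 56 mm high, its sides square to this point's x and y axes; cap 30 mm in diameter, up to 76 mm. The point is on its axis half-way up, 38 mm above its underside; z is up. About 80 g; grip across two flat sides.
- tray_wood: Dark wooden two-bay tray, fixed to the bench: 90 (its x) x 160 (its y) x 14 mm high, walls and floor 4 mm thick, so the inner floor is 4 mm above the bench and the walls rise 10 mm above it. A 4 mm wide divider, as high as the walls, crosses the middle (along x at y = 0) and leaves two bays, each 82 (x) x 74 (y) mm inside, centred at y = +39 and -39 mm. The origin is under the tray's centre, on the bench; z is up.
- tray_white: White plastic two-bay tray, fixed to the bench: 90 (its x) x 160 (its y) x 14 mm high, walls and floor 4 mm thick, so the inner floor is 4 mm above the bench and the walls rise 10 mm above it. A 4 mm wide divider, as high as the walls, crosses the middle (along x at y = 0) and leaves two bays, each 82 (x) x 74 (y) mm inside, centred at y = +39 and -39 mm. The origin is under the tray's centre, on the bench; z is up.
- tray_blue: Blue plastic two-bay tray, fixed to the bench: 90 (its x) x 160 (its y) x 14 mm high, walls and floor 4 mm thick, so the inner floor is 4 mm above the bench and the walls rise 10 mm above it. A 4 mm wide divider, as high as the walls, crosses the middle (along x at y = 0) and leaves two bays, each 82 (x) x 74 (y) mm inside, centred at y = +39 and -39 mm. The origin is under the tray's centre, on the bench; z is up.
- beaker_mid (a point): Clear empty glass beaker among the things, to be left alone: up to 62 mm in diameter at the rim, 70 mm high, loose. The point is on its axis half-way up, 35 mm above the bench.

How it is judged:
By the outcome, as a careful person would: the job done as asked, in the order asked, and still so for the second after the job is handed in, with the robot touching nothing.
It also fails if it takes over 136 s, if anything falls off the work surface, if the arm or the gripper's body presses on something with over 40 N, if the wrist force passes 120 N, or if a joint passes its speed limit or range.

## Robot

A 6-joint arm with a two-finger parallel gripper is mounted at the origin on the work surface. World frame = base frame: x ahead of the robot, y to its left, z up, the work surface at z = 0. Lengths are in m, angles in rad, forces in N, time in s.
With the tool pointing down it reaches from about 0.3 to 0.875 m from the base axis. Payload 6.4 kg.
Tool frame: the origin (TCP) lies between the finger pads; the fingertips stand 14 mm ahead of it and the grasp point (between the pads) lies 5 mm behind it (manip.tips_ahead is the distance from the TCP to the fingertips, in m); z points along the fingers, y is the line along which they close (so a half turn about z gives the same grasp; the last joint's range is limited). The gripper opens to 85 mm and grips with 20 to 120 N. Pads are 22 mm wide; open, the fingers measure 114 mm over their backs; the gripper's body (76 mm by 85 mm) begins 54 mm behind the grasp point. The pads swing forward as they close: fully open they stand 13 mm farther back than shut.
Start: joints at [-1.454, 0.181, 1.607, -0, 1.354, -0.206], TCP at [0.182, -0.545, 0.245] pointing down, gripper open.
Joint ranges: [-2.99, 2.99], [-0.89, 2.07], [0.3, 2.58], [-1.14, 4.28], [0, 2.63], [-3.12, 3.12]. Speed limits (rad/s): [2.57, 2.57, 3.01, 3.14, 3.14, 3.14].

## Interface

Orientations are given as a unit quaternion [x, y, z, w].
In Python, from bench import monitor, eyes, manip, finder gives the robot as it stands.
- The arm moves only by the tool step_arm, never from a script. Its argument "moves" is a list that holds one entry, the list of rows, each a list of 5 numbers: the shift along the tool's x, y, z each as a share of 40 mm, from -1 to 1, then the turn about the tool's z as a share of 2 rad, from -1 to 1, then the gripper's target within -1 to 1 (fully open at 1, half-way at 0, shut at -1). A call has exactly 5 rows; each row shifts and turns the commanded pose from where the row before left it, along the tool's axes as they then stand; what a row does not reach is not made up. A row lasts 1/10 s, in which the tool goes at most 50 mm and 8.59 degrees, less where a joint would pass 70% of its speed; a pose out of reach is approached as far as the arm can. A call with a number of a shift or a turn outside -1 to 1 is refused whole. A call with a gripper value outside its range is refused whole. The fingers move at their own pace and stop on an object; "force" is the grip in N (left out, the last holds). Time passes only in rows, so rows that do not move let the fingers close, or fill a call up. It gives the time, the measured TCP pose, the force, the opening and the grip force at its end, in the units of the state.
- monitor.get_obs(): the state, without advancing time (a new reading comes with each control period).
- eyes.read_camera(name): name is "scene" or "top" or "wrist"; returns a dict with "pixels" (420x560x3 uint8, blue, green, red), "fov_y" (degrees; the focal length in pixels is half the picture's height over the tangent of half this angle, whatever the lens; pixels are square), "cx", "cy" (the principal point, pixels), "view" (4x4, takes a point from world to camera coordinates). Camera axes: x right, y down, z forward; pixel columns grow to the right and rows downward; lengths in m; the calibration is good to about 2 mm. A picture is of the moment at which its call begins. There is no depth.
- manip.close_job(): hands the job in; it is judged then, once.
Trained networks look in the newest picture that a camera, given by its name, has taken for a name from the list of things; names that differ only in an ending like _2 or _b are one class to them, and where a whole thing is asked for, a point or a joint stands for the part that bears it (a point fixed in the world has none). Each returns a list of dicts, best first, with "p" (0 to 1); they miss things now and then, are a little off and sometimes report something else, mostly with a low value. They report only what shows in the picture. A call takes as long as a camera call.
- finder.search_frame(camera, thing): "box" ([centre column, centre row, width, height] in pixels, round what is visible of it).
- finder.cut_out(camera, thing): "mask" (420x560 bool, what is visible of it) and "box" ([centre column, centre row, width, height] in pixels, round what is visible of it).
- finder.tip_of(camera, thing): "xy" ([column, row] in pixels: a listed point, or the origin of a listed thing).
The state is a dict: "time_s": time; "q": joint angles; "joint_vel": joint speeds; "effort": joint torques, N m; "tool_pos": TCP position; "orientation": TCP orientation; "force": force on the tool from outside, world axes, zero at the start; "moment": the same for the moment, N m; "finger_gap": finger opening in m; "grip_force": force on a finger pad.
Only numpy, scipy, OpenCV 4.12 (cv2) and the standard library are available. Lean on these libraries where they do the work, as an engineer would, in place of code of your own. Each camera call takes 0.05 s, during which the arm holds its last target. There are 200 camera calls.

## Working session

There is one attempt and no reset: what is moved stays moved. The work goes in short steps, Python scripts to look and compute and a tool call to move; the robot and the scene stay as the last step left them, time stands still between calls to the robot, and variables do not carry over. Pictures are saved under pics/ and viewed, at most 14 in all, crops included, and the job is handed in when it is done.

Besides the shell and the picture viewer there is one more tool, called after ">>>" in YAML: its name, and indented under it one key for each argument. step_arm: Moves the arm, as the interface text tells. Its arguments: {"type":"object","properties":{"moves":{"type":"array","items":{"type":"array","items":{"type":"array","items":{"type":"number","minimum":-1,"maximum":1}}}},"force":{"type":"number"}},"required":["moves"]}

```bash
mkdir -p pics; python3 - <<'E'
from bench import monitor, eyes, manip, finder
import cv2,numpy as np
for n in ["scene","top"]:
    c=eyes.read_camera(n); cv2.imwrite(f"pics/{n}0.png",c["pixels"])
    print(n,c["fov_y"],c["cx"],c["cy"],np.round(c["view"],3).tolist())
    for t in ["dropper1_mid","jar1_mid","buffer_mid","beaker_mid","tray_wood","tray_white","tray_blue"]:
        print(t,[(np.round(d["xy"],1).tolist(),round(d["p"],2)) for d in finder.tip_of(n,t)][:5])
o=monitor.get_obs(); print(o)
E
```

```text
scene 56.09776647735648 279.2166650836833 206.64632573307375 [[0.159, 0.987, 0.019, -0.084], [0.623, -0.086, -0.777, -0.274], [-0.766, 0.135, -0.629, 1.264], [0.0, 0.0, 0.0, 1.0]]
dropper1_mid [([186.8, 196.2], 0.82)]
jar1_mid [([303.9, 200.6], 0.86)]
buffer_mid [([348.7, 186.9], 0.7), ([282.4, 282.1], 0.55), ([137.4, 187.6], 0.54)]
beaker_mid [([236.6, 201.9], 0.76)]
tray_wood [([387.9, 242.4], 0.88), ([350.1, 187.9], 0.43)]
tray_white [([283.7, 282.5], 0.94), ([307.0, 200.8], 0.2)]
tray_blue [([160.9, 270.2], 0.76)]
top 57.8397613385631 279.61077849755503 209.49040243421766 [[0.007, -1.0, 0.019, -0.0], [-0.984, -0.011, -0.178, 0.52], [0.178, -0.017, -0.984, 0.806], [0.0, 0.0, 0.0, 1.0]]
dropper1_mid [([367.3, 258.9], 0.58)]
jar1_mid [([248.2, 235.1], 0.87)]
buffer_mid [([197.9, 248.3], 0.75)]
beaker_mid [([317.5, 238.3], 0.6)]
tray_wood [([185.5, 183.5], 0.92)]
tray_white [([286.8, 153.2], 0.86), ([371.7, 257.6], 0.63)]
tray_blue [([383.5, 179.7], 0.79)]
{'time_s': 0.8, 'q': array([-1.45430530e+00,  1.80755275e-01,  1.60702207e+00,  2.15553502e-05,
        1.35378653e+00, -2.06318433e-01]), 'joint_vel': array([ 1.36640247e-03,  9.27178024e-04, -3.21494224e-05,  4.93988940e-04,
       -3.09690421e-03, -1.11943695e-03]), 'effort': array([ 3.08564022e-04, -4.44788790e+01, -3.51668859e+01, -8.58097610e-05,
        6.64175241e-04,  1.40525383e-06]), 'tool_pos': array([ 0.18242264, -0.5453076 ,  0.24530295]), 'orientation': array([9.87002883e-01, 1.60702545e-01, 9.86822812e-06, 1.48478658e-05]), 'force': array([0.97826446, 0.56599208, 1.00615006]), 'moment': array([ 0.0176642 ,  0.00401276, -0.02346971]), 'grip_force': 0.0, 'finger_gap': 0.08562256833119467}
```

View pics/top0.png

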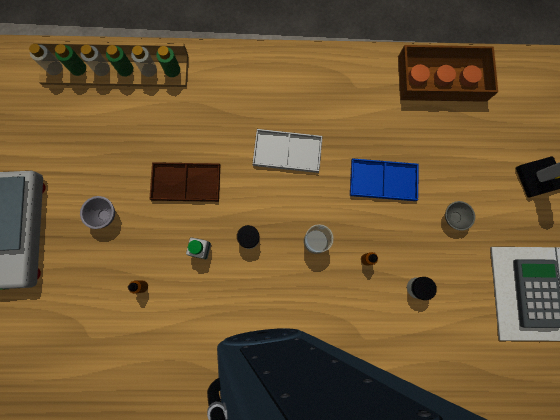

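View pics/scene0.png

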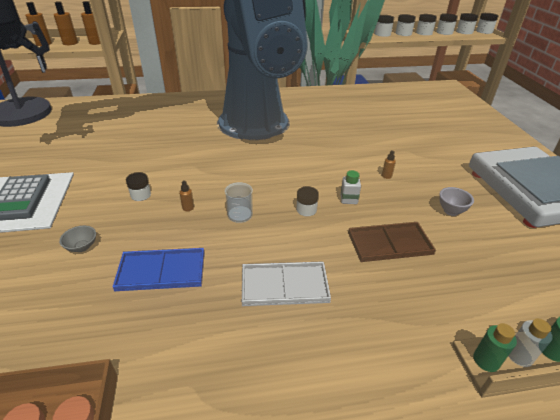

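Top view: droppers at (137,287) and (370,259), jars at (248,237) and (422,289), buffer at (198,248), beaker at (318,239). Trays: wood (185,182), white (288,151), blue (384,180). The scene view agrees. Next I'll fit silhouettes in both views.

```bash
cat > h.py <<'E'
import cv2,numpy as np
from scipy.optimize import minimize
from bench import monitor, eyes, manip, finder
def ring(r,z,n=24):
    a=np.linspace(0,2*np.pi,n,endpoint=False); return np.c_[r*np.cos(a),r*np.sin(a),0*a+z]
def sq(a,b,z): return np.array([[s*a/2,t*b/2,z] for s in(-1,1) for t in(-1,1)])
M={"dropper":np.r_[ring(.014,0),ring(.014,.048),ring(.006,.076),ring(.009,.06)],
 "jar":np.r_[ring(.024,0),ring(.025,.034),ring(.025,.052)],
 "buffer":np.r_[sq(.04,.04,0),sq(.04,.04,.056),ring(.015,.076)],
 "beaker":np.r_[ring(.028,0),ring(.031,.07)],
 "tray":np.r_[sq(.09,.16,0),sq(.09,.16,.014)]}
def proj(c,P):
    f=210/np.tan(np.radians(c["fov_y"]/2)); V=np.array(c["view"])
    q=np.asarray(P)@V[:3,:3].T+V[:3,3]; return q[:,:2]/q[:,2:]*f+[c["cx"],c["cy"]]
def ray(c,uv,z):
    f=210/np.tan(np.radians(c["fov_y"]/2)); V=np.array(c["view"]);R=V[:3,:3]
    d=R.T@np.array([(uv[0]-c["cx"])/f,(uv[1]-c["cy"])/f,1]); o=-R.T@V[:3,3]
    return (o+d*(z-o[2])/d[2])[:2]
def hullmask(pts):
    pts=np.asarray(pts,np.float32); h=cv2.convexHull(pts); return h
def fit(cams,masks,kind,p0,z0=0):
    """p0=(x,y,yaw); masks: hull of seen pixels"""
    H=[hullmask(np.argwhere(m)[:,::-1]+0.) for m in masks]
    def area(a): return cv2.contourArea(a)
    def cost(p):
        s,k=np.sin(p[2]),np.cos(p[2]); P=M[kind]@np.array([[k,s,0],[-s,k,0],[0,0,1]])+[p[0],p[1],z0]
        J=0
        for c,h in zip(cams,H):
            g=hullmask(proj(c,P)); i=cv2.intersectConvexConvex(g,h)[0]
            J+=1-i/(area(g)+area(h)-i)
        return J/len(H)
    r=minimize(cost,p0,method="Nelder-Mead",options=dict(initial_simplex=np.array([p0,np.add(p0,[.01,0,0]),np.add(p0,[0,.01,0]),np.add(p0,[0,0,.15])]),xatol=1e-5,fatol=1e-5))
    return r.x,r.fun
E
cat > m.py <<'E'
from h import *
import pickle
S={n:eyes.read_camera(n) for n in("scene","top")}
want={"dropper1":("dropper",(370,259),(186,196)),"dropper2":("dropper",(137,287),(389,165)),"jar1":("jar",(248,237),(307,201)),"jar2":("jar",(422,289),(138,187)),"buffer":("buffer",(198,248),(350,188)),"beaker":("beaker",(318,239),(237,202)),
"tray_wood":("tray",(185,182),(390,241)),"tray_white":("tray",(288,151),(285,282)),"tray_blue":("tray",(384,180),(160,269))}
out={}
for n,(k,t,s) in want.items():
    nm=n if k=="tray" else n+"_mid"
    cams=[];ms=[];p0=[*ray(S["top"],t,.03 if k!="tray" else .01),0]
    for cn,uv in(("top",t),("scene",s)):
        best=None
        for d in finder.cut_out(cn,nm):
            if np.hypot(d["box"][0]-uv[0],d["box"][1]-uv[1])<15 and best is None: best=d
        if best: cams.append(S[cn]);ms.append(best["mask"])
    print(n,[int(m.sum()) for m in ms],"guess",np.round(p0[:2],3),"scene guess",np.round(ray(S["scene"],s,.03 if k!="tray" else .01),3),end=" ")
    if ms:
        for i in range(len(ms)):
            print([np.round(fit(cams[i:i+1],ms[i:i+1],k,p0),3).tolist() if 0 else [round(float(v),3) for v in fit(cams[i:i+1],ms[i:i+1],k,p0)[0]]],end=" ")
        r,f=fit(cams,ms,k,p0); out[n]=r; print("both",np.round(r,3),round(f,3))
    else: print()
pickle.dump(out,open("out.pkl","wb"))
E
python3 m.py
```

```text
dropper1 [152, 327] guess [ 0.412 -0.199] scene guess [ 0.41  -0.198] [[0.414, -0.196, 0.016]] [[0.412, -0.198, -0.091]] both [ 0.414 -0.198  0.016] 0.206
dropper2 [226, 233] guess [0.347 0.316] scene guess [0.347 0.317] [[0.348, 0.315, 0.15]] [[0.349, 0.315, 0.151]] both [ 0.348  0.315 -0.111] 0.172
jar1 [403, 581] guess [0.459 0.075] scene guess [0.466 0.073] [[0.458, 0.074, 0.127]] [[0.459, 0.075, 0.164]] both [0.459 0.075 0.094] 0.103
jar2 [546, 596] guess [ 0.347 -0.313] scene guess [ 0.36 -0.31] [[0.35, -0.31, -0.033]] [[0.352, -0.311, 0.053]] both [ 0.35  -0.312  0.003] 0.084
buffer [428, 587] guess [0.433 0.186] scene guess [0.431 0.186] [[0.433, 0.186, -0.222]] [[0.432, 0.187, -0.225]] both [ 0.433  0.186 -0.227] 0.091
beaker [626, 993] guess [ 0.456 -0.083] scene guess [ 0.448 -0.085] [[0.453, -0.077, 0.078]] [[0.457, -0.081, 0.162]] both [ 0.454 -0.08   0.054] 0.097
tray_wood [2559, 2648] guess [0.59  0.228] scene guess [0.599 0.224] [[0.592, 0.228, -0.001]] [[0.595, 0.227, -0.008]] both [ 0.593  0.228 -0.012] 0.053
tray_white [2391, 3579] guess [ 0.67  -0.015] scene guess [ 0.676 -0.013] [[0.673, -0.013, -0.084]] [[0.674, -0.013, -0.098]] both [ 0.674 -0.013 -0.092] 0.038
tray_blue [2556, 3322] guess [ 0.6   -0.245] scene guess [ 0.61  -0.246] [[0.603, -0.245, -0.065]] [[0.604, -0.244, -0.071]] both [ 0.603 -0.245 -0.069] 0.033
```

>>> step_arm:
  moves:
    - [[0,0,0.2,-0.074,1],[0,0,0.2,-0.074,1],[0,0,0.2,-0.074,1],[0,0,0.2,-0.074,1],[0,0,0.2,-0.074,1]]
  force: 25

```text
time_s: 2.3
tool_pos: [0.1824, -0.5453, 0.205]
orientation: [0.861, 0.509, -0.0, 0.0]
force: [-0.5, 0.8, -0.7]
finger_gap: 0.0854
grip_force: 0.0
```

>>> step_arm:
  moves:
    - [[0,0,0.2,-0.074,1],[0,0,0.2,-0.074,1],[0,0,0.2,-0.074,1],[0,0,0,-0.032,1],[0,0,0,0,1]]

```text
time_s: 2.8
tool_pos: [0.1824, -0.5452, 0.1809]
orientation: [0.707, 0.707, 0.0, -0.0]
force: [-0.0, -0.4, -0.2]
finger_gap: 0.0854
grip_force: 0.0
```

```bash
cat > st.py <<'E'
from bench import monitor,manip
import numpy as np
from scipy.spatial.transform import Rotation as R
o=monitor.get_obs();r=R.from_quat(o["orientation"]).as_matrix()
print(o["time_s"],np.round(o["tool_pos"],4),"psi",round(float(np.arctan2(r[1,0],r[0,0])),4),"tilt",np.round(r[:2,2],4),o["finger_gap"],o["grip_force"],np.round(o["force"],1),manip.tips_ahead)
E
python3 st.py
```

```text
2.8 [ 0.1824 -0.5452  0.1809] psi 1.5712 tilt [-0.0001  0.0007] 0.08540034404512978 0.0 [-0.  -0.4 -0.2] 0.014
```

>>> step_arm:
  moves:
    - [[0.87,0.58,0.1,0,1],[0.87,0.58,0.1,0,1],[0.87,0.58,0.1,0,1],[0.87,0.58,0.1,0,1],[0.87,0.58,0.1,0,1]]

```text
time_s: 3.3
tool_pos: [0.2992, -0.3702, 0.1616]
orientation: [0.708, 0.706, -0.0, 0.001]
force: [-0.6, -0.1, -0.1]
finger_gap: 0.0852
grip_force: 0.0
```

>>> step_arm:
  moves:
    - [[0.87,0.58,0.1,0,1],[0.87,0.58,0.1,0,1],[0.87,0.58,0.1,0,1],[0.87,0.58,0.1,0,1],[0.85,0.58,0.1,0,1]]

```text
time_s: 3.8
tool_pos: [0.4155, -0.1968, 0.1418]
orientation: [0.708, 0.706, 0.0, 0.001]
force: [0.0, -0.5, 0.0]
finger_gap: 0.0857
grip_force: 0.0
```

```bash
python3 - <<'E'
from h import *
c=eyes.read_camera("wrist");im=c["pixels"].copy()
p=proj(c,[[.414,-.198,.0],[.414,-.198,.076],[.35,-.312,.052]])
print(np.round(p)); print(monitor.get_obs()["tool_pos"])
for q in p: cv2.circle(im,tuple(int(v) for v in q),3,(255,0,255),-1)
cv2.imwrite("pics/w1.png",im)
E
```

```text
[[280. 202.]
 [280. 231.]
 [205. 346.]]
[ 0.41728245 -0.19194989  0.14101828]
```

View pics/w1.png

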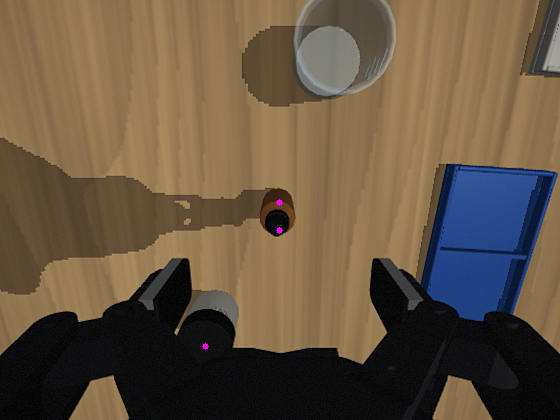

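```bash
cat > wf.py <<'E'
from h import *
import sys
n,k,x,y=sys.argv[1],sys.argv[2],float(sys.argv[3]),float(sys.argv[4]); yaw=float(sys.argv[5]) if len(sys.argv)>5 else 0
z0=float(sys.argv[6]) if len(sys.argv)>6 else 0
c=eyes.read_camera("wrist"); u=proj(c,[[x,y,.04]])[0]
for d in finder.cut_out("wrist",n):
    if np.hypot(*(np.array(d["box"][:2])-u))<60:
        r,f=fit([c],[d["mask"]],k,[x,y,yaw],z0); print(round(d["p"],2),np.round(r,4),round(f,3))
import st
E
python3 wf.py dropper1_mid dropper .414 -.198
```

```text
0.66 [ 0.4121 -0.1971 -0.1125] 0.079
3.95 [ 0.4154 -0.1962  0.1414] psi 1.5736 tilt [ 0.0002 -0.0001] 0.0854556898504845 0.0 [-0.4 -0.4 -0.4] 0.014
```

>>> step_arm:
  moves:
    - [[-0.02,-0.03,0.7,0,1],[0,-0.04,0.7,0,1],[0,0,0.7,0,1],[0,0,0.5,0,1],[0,0,0.23,0,1]]

```text
time_s: 4.45
tool_pos: [0.4104, -0.1994, 0.0267]
orientation: [0.708, 0.706, -0.0, -0.001]
force: [0.1, -0.4, 0.1]
finger_gap: 0.0856
grip_force: 0.0
```

>>> step_arm:
  moves:
    - [[0,0,0,0,-1],[0,0,0,0,-1],[0,0,0,0,-1],[0,0,0,0,-1],[0,0,0,0,-1]]

```text
time_s: 4.95
tool_pos: [0.4123, -0.1996, 0.0292]
orientation: [0.707, 0.707, -0.0, 0.001]
force: [-1.0, -0.9, 6.6]
finger_gap: 0.0275
grip_force: 24.5
```

>>> step_arm:
  moves:
    - [[0,0,-0.5,0,-1],[0,0,-0.8,0,-1],[0,0,-0.8,0,-1],[0,0,-0.8,0,-1],[0,0,-0.3,0,-1]]

```text
time_s: 5.45
tool_pos: [0.4131, -0.2, 0.1595]
orientation: [0.707, 0.707, 0.0, 0.003]
force: [-0.6, -0.1, -1.2]
finger_gap: 0.0273
grip_force: 25.0
```

>>> step_arm:
  moves:
    - [[0.97,0.45,0,0,-1],[0.97,0.45,0,0,-1],[0.97,0.45,0,0,-1],[0.97,0.45,0,0,-1],[0.97,0.45,0,0,-1]]

```text
time_s: 5.95
tool_pos: [0.5017, -0.0031, 0.1554]
orientation: [0.707, 0.707, -0.0, -0.0]
force: [1.4, -0.8, -1.0]
finger_gap: 0.0271
grip_force: 25.0
```

>>> step_arm:
  moves:
    - [[0.97,0.45,0,0,-1],[0.97,0.45,0,0,-1],[0.97,0.45,0,0,-1],[0.97,0.45,0,0,-1],[0.97,0.45,0,0,-1]]

```text
time_s: 6.45
tool_pos: [0.5915, 0.1909, 0.1549]
orientation: [0.707, 0.707, -0.001, -0.0]
force: [-0.3, -1.3, -0.6]
finger_gap: 0.0275
grip_force: 25.0
```

```bash
python3 - <<'E'
from h import *
ims=[]
for n in("wrist","scene"):
    ims.append(eyes.read_camera(n)["pixels"])
cv2.imwrite("pics/g1.png",cv2.resize(np.hstack([ims[0],ims[1]]),(800,300)))
E
python3 st.py
```

```text
6.55 [0.5923 0.1936 0.1549] psi 1.575 tilt [0.0001 0.0015] 0.02700434479620229 25.03601530333981 [ 0.1 -1.   0.8] 0.014
```

View pics/g1.png

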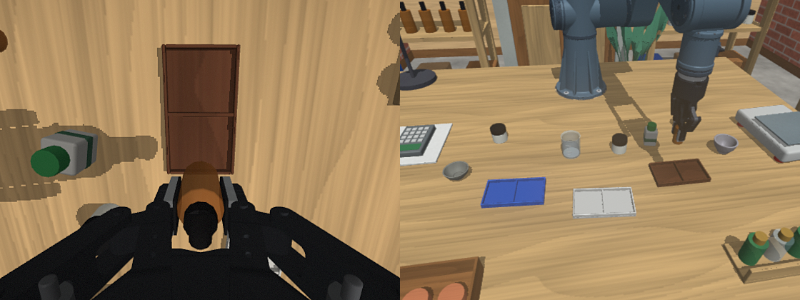

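>>> step_arm:
  moves:
    - [[0,0,0.8,0,-1],[0,0,0.8,0,-1],[0,0,0.8,0,-1],[0,0,0.4,0,-1],[0,0,0.1,0,-1]]

```text
time_s: 7.05
tool_pos: [0.5895, 0.1884, 0.0372]
orientation: [0.707, 0.707, -0.002, -0.002]
force: [-0.8, 0.4, -1.0]
finger_gap: 0.0272
grip_force: 25.0
```

>>> step_arm:
  moves:
    - [[0,0,0,0,-1],[0,0,0.05,0,-1],[0,0,0.02,0,-1],[0,0,0.02,0,-1],[0,0,0,0,-1]]

```text
time_s: 7.55
tool_pos: [0.592, 0.1891, 0.0371]
orientation: [0.707, 0.707, 0.0, 0.0]
force: [0.1, -0.1, -0.7]
finger_gap: 0.027
grip_force: 25.0
```

```bash
python3 st.py
```

```text
7.55 [0.592  0.1891 0.0371] psi 1.5708 tilt [0.001  0.0001] 0.026987072550389346 25.03960729809478 [ 0.1 -0.1 -0.7] 0.014
```

>>> step_arm:
  moves:
    - [[0,0,0.025,0,-1],[0,0,0.025,0,-1],[0,0,0.02,0,-1],[0,0,0,0,-1],[0,0,0,0,-1]]

```text
time_s: 8.05
tool_pos: [0.5915, 0.1891, 0.0336]
orientation: [0.707, 0.707, -0.0, -0.0]
force: [-0.6, 0.1, 0.2]
finger_gap: 0.0273
grip_force: 25.0
```

>>> step_arm:
  moves:
    - [[0,0,0.02,0,-1],[0,0,0.015,0,-1],[0,0,0,0,-1],[0,0,0,0,-1],[0,0,0,0,-1]]

```text
time_s: 8.55
tool_pos: [0.5918, 0.1891, 0.0332]
orientation: [0.707, 0.707, 0.0, 0.0]
force: [-3.1, 0.3, 5.4]
finger_gap: 0.0273
grip_force: 25.7
```

>>> step_arm:
  moves:
    - [[0,0,0,0,-0.2],[0,0,0,0,0],[0,0,0,0,0.2],[0,0,0,0,0.2],[0,0,-0.3,0,0.2]]

```text
time_s: 9.05
tool_pos: [0.59, 0.1888, 0.0428]
orientation: [0.707, 0.707, -0.002, -0.001]
force: [0.7, 0.5, -0.1]
finger_gap: 0.0514
grip_force: 0.0
```

>>> step_arm:
  moves:
    - [[0,0,-0.6,0,0.2],[0,0,-0.8,0,0.2],[0,0,-0.8,0,1],[0,0,-0.5,0,1],[0,0,0,0,1]]

```text
time_s: 9.55
tool_pos: [0.5943, 0.1895, 0.1573]
orientation: [0.707, 0.707, 0.003, 0.002]
force: [-0.2, -0.2, 0.3]
finger_gap: 0.0856
grip_force: 0.0
```

```bash
python3 wf.py dropper1_mid dropper .592 .189 0 .004
```

```text
0.78 [0.5911 0.1904 0.1687] 0.075
9.65 [0.5918 0.1891 0.1529] psi 1.5708 tilt [0.0012 0.0001] 0.08577794624648338 0.0 [ 0.1 -0.  -0.1] 0.014
```

>>> step_arm:
  moves:
    - [[0.45,-0.87,0,0,1],[0.45,-0.87,0,0,1],[0.45,-0.87,0,0,1],[0.45,-0.87,0,0,1],[0.45,-0.87,0.1,0,1]]

```text
time_s: 10.15
tool_pos: [0.4154, 0.2793, 0.147]
orientation: [0.707, 0.707, -0.001, -0.001]
force: [1.1, 0.5, 0.5]
finger_gap: 0.0859
grip_force: 0.0
```

>>> step_arm:
  moves:
    - [[0.45,-0.87,0.1,0,1],[0.45,-0.87,0.1,0,1],[0,0,0,0,1],[0,0,0,0,1],[0,0,0,0,1]]

```text
time_s: 10.65
tool_pos: [0.3487, 0.3147, 0.1399]
orientation: [0.707, 0.707, -0.0, 0.0]
force: [0.6, -0.6, 0.7]
finger_gap: 0.0852
grip_force: 0.0
```

```bash
python3 wf.py dropper2_mid dropper .348 .315
```

```text
10.75 [0.3491 0.3146 0.1402] psi 1.5693 tilt [ 0.0001 -0.0001] 0.0851780710730183 0.0 [-0.4 -0.2  0.4] 0.014
```

>>> step_arm:
  moves:
    - [[0,0,0.7,0,1],[0,0,0.7,0,1],[0,0,0.7,0,1],[0,0,0.5,0,1],[0,0,0.2,0,1]]

```text
time_s: 11.25
tool_pos: [0.3476, 0.3138, 0.0263]
orientation: [0.708, 0.706, -0.002, -0.0]
force: [0.3, 0.2, 0.4]
finger_gap: 0.0854
grip_force: 0.0
```

>>> step_arm:
  moves:
    - [[0,0,0,0,-1],[0,0,0,0,-1],[0,0,0,0,-1],[0,0,0,0,-1],[0,0,0,0,-1]]

```text
time_s: 11.75
tool_pos: [0.3489, 0.3155, 0.0294]
orientation: [0.707, 0.707, 0.001, 0.0]
force: [-0.3, -0.9, 6.6]
finger_gap: 0.027
grip_force: 25.2
```

>>> step_arm:
  moves:
    - [[0,0,-0.5,0,-1],[0,0,-0.8,0,-1],[0,0,-0.8,0,-1],[0,0,-0.6,0,-1],[0,0,0,0,-1]]

```text
time_s: 12.25
tool_pos: [0.3503, 0.3165, 0.1402]
orientation: [0.707, 0.707, 0.004, 0.001]
force: [0.9, 0.4, -0.5]
finger_gap: 0.0271
grip_force: 24.8
```

>>> step_arm:
  moves:
    - [[-0.17,0.875,0,0,-1],[-0.17,0.875,0,0,-1],[-0.17,0.875,0,0,-1],[-0.17,0.875,0,0,-1],[-0.17,0.875,0,0,-1]]

```text
time_s: 12.75
tool_pos: [0.5237, 0.2805, 0.135]
orientation: [0.707, 0.707, -0.001, -0.0]
force: [0.3, 1.0, -0.4]
finger_gap: 0.0267
grip_force: 24.9
```

>>> step_arm:
  moves:
    - [[-0.17,0.875,0,0,-1],[-0.17,0.875,0,0,-1],[0,0,0,0,-1],[0,0,0.5,0,-1],[0,0,0.7,0,-1]]

```text
time_s: 13.25
tool_pos: [0.5936, 0.2677, 0.0884]
orientation: [0.707, 0.707, 0.001, 0.001]
force: [-0.5, 0.5, -0.8]
finger_gap: 0.0268
grip_force: 25.0
```

>>> step_arm:
  moves:
    - [[0,0,0.7,0,-1],[0,0,0.4,0,-1],[0,0,0.15,0,-1],[0,0,0.05,0,-1],[0,0,0.02,0,-1]]

```text
time_s: 13.75
tool_pos: [0.5937, 0.2678, 0.0365]
orientation: [0.707, 0.707, 0.001, 0.0]
force: [1.2, -0.6, -0.1]
finger_gap: 0.0274
grip_force: 25.0
```

>>> step_arm:
  moves:
    - [[0,0,0.02,0,-1],[0,0,0.02,0,-1],[0,0,0.02,0,-1],[0,0,0.01,0,-1],[0,0,0,0,-1]]

```text
time_s: 14.25
tool_pos: [0.5934, 0.2676, 0.0335]
orientation: [0.707, 0.707, 0.0, 0.0]
force: [-2.1, -0.1, 4.8]
finger_gap: 0.0272
grip_force: 25.4
```

>>> step_arm:
  moves:
    - [[0,0,0,0,-0.2],[0,0,0,0,0],[0,0,0,0,0.2],[0,0,0,0,0.2],[0,0,-0.3,0,0.2]]

```text
time_s: 14.75
tool_pos: [0.5914, 0.2671, 0.0431]
orientation: [0.707, 0.707, -0.002, -0.001]
force: [-1.1, -0.3, 0.7]
finger_gap: 0.0513
grip_force: 0.0
```

>>> step_arm:
  moves:
    - [[0,0,-0.6,0,0.2],[0,0,-0.8,0,0.2],[0,0,-0.8,0,1],[0,0,-0.2,0,1],[0,0,0,0,1]]

```text
time_s: 15.25
tool_pos: [0.5944, 0.2679, 0.1433]
orientation: [0.707, 0.707, 0.002, 0.001]
force: [0.3, -0.3, -0.5]
finger_gap: 0.0854
grip_force: 0.0
```

```bash
python3 wf.py dropper2_mid dropper .5935 .267 0 .004; python3 wf.py jar1_mid jar .459 .075
```

```text
0.86 [0.593  0.2684 0.189 ] 0.107
15.35 [0.5923 0.2673 0.1398] psi 1.5708 tilt [-0.0014 -0.0004] 0.08558435697043904 0.0 [ 0.3 -0.1 -0.9] 0.014
0.54 [0.4252 0.0246 0.2539] 0.928
15.45 [0.5918 0.2672 0.1387] psi 1.5708 tilt [-0.0033 -0.0008] 0.08534529164233491 0.0 [ 0.3 -0.1 -0.3] 0.014
```

>>> step_arm:
  moves:
    - [[-0.8,-0.56,0,0,1],[-0.8,-0.56,0,0,1],[-0.8,-0.56,0,0,1],[-0.8,-0.56,0,0,1],[-0.8,-0.56,0,0,1]]

```text
time_s: 15.95
tool_pos: [0.479, 0.1065, 0.1391]
orientation: [0.707, 0.707, -0.001, -0.001]
force: [-0.2, -0.5, 0.2]
finger_gap: 0.0852
grip_force: 0.0
```

>>> step_arm:
  moves:
    - [[-0.8,-0.56,0,0,1],[0,0,0,0,1],[0,0,0,0,1],[0,0,0,0,1],[0,0,0,0,1]]

```text
time_s: 16.45
tool_pos: [0.4591, 0.0762, 0.1405]
orientation: [0.707, 0.707, -0.0, -0.0]
force: [0.9, 0.5, 0.0]
finger_gap: 0.0854
grip_force: 0.0
```

```bash
python3 wf.py jar1_mid jar .459 .075
```

```text
0.93 [0.4577 0.0753 0.0244] 0.066
16.55 [0.4589 0.0762 0.1405] psi 1.572 tilt [-0.0003  0.0001] 0.08545876138589371 0.0 [ 0.1  0.1 -0.3] 0.014
```

>>> step_arm:
  moves:
    - [[0,0,0.7,0,1],[0,-0.02,0.7,0,1],[0,0,0.7,0,1],[0,0,0.4,0,1],[0,0,0.16,0,1]]
  force: 35

```text
time_s: 17.05
tool_pos: [0.4566, 0.0761, 0.0324]
orientation: [0.707, 0.707, -0.001, -0.001]
force: [-0.3, -1.2, -0.2]
finger_gap: 0.0852
grip_force: 0.0
```

>>> step_arm:
  moves:
    - [[0,0,0,0,-1],[0,0,0,0,-1],[0,0,0,0,-1],[0,0,0,0,-1],[0,0,0,0,-1]]

```text
time_s: 17.55
tool_pos: [0.4589, 0.0755, 0.0355]
orientation: [0.707, 0.707, 0.001, 0.001]
force: [-1.5, 1.3, 6.0]
finger_gap: 0.0489
grip_force: 36.5
```

>>> step_arm:
  moves:
    - [[0,0,-0.5,0,-1],[0,0,-0.8,0,-1],[0,0,-0.8,0,-1],[0,0,-0.4,0,-1],[0,0,0,0,-1]]

```text
time_s: 18.05
tool_pos: [0.4599, 0.0753, 0.1371]
orientation: [0.707, 0.707, 0.002, 0.002]
force: [0.9, -0.4, -1.5]
finger_gap: 0.0489
grip_force: 36.8
```

>>> step_arm:
  moves:
    - [[-0.21,0.91,0,0,-1],[-0.21,0.91,0,0,-1],[-0.2,0.91,0,0,-1],[-0.2,0.91,0,0,-1],[-0.2,0.91,0,0,-1]]

```text
time_s: 18.55
tool_pos: [0.6402, 0.0344, 0.1321]
orientation: [0.707, 0.707, -0.001, -0.001]
force: [-0.3, -0.2, -1.6]
finger_gap: 0.0489
grip_force: 36.8
```

>>> step_arm:
  moves:
    - [[-0.2,0.91,0,0,-1],[0,0,0,0,-1],[0,0,0,0,-1],[0,0,0.5,0,-1],[0,0,0.7,0,-1]]

```text
time_s: 19.05
tool_pos: [0.6762, 0.027, 0.087]
orientation: [0.707, 0.707, 0.001, 0.001]
force: [0.5, 0.6, -1.3]
finger_gap: 0.049
grip_force: 37.1
```

>>> step_arm:
  moves:
    - [[0,0,0.6,0,-1],[0,0,0.3,0,-1],[0,0,0.15,0,-1],[0,0,0.04,0,-1],[0,0,0.02,0,-1]]

```text
time_s: 19.55
tool_pos: [0.6768, 0.0267, 0.043]
orientation: [0.707, 0.707, 0.001, 0.001]
force: [0.8, 0.2, -0.2]
finger_gap: 0.0488
grip_force: 37.1
```

>>> step_arm:
  moves:
    - [[0,0,0.02,0,-1],[0,0,0.02,0,-1],[0,0,0.02,0,-1],[0,0,0.01,0,-1],[0,0,0,0,-1]]

```text
time_s: 20.05
tool_pos: [0.6765, 0.0267, 0.0396]
orientation: [0.707, 0.707, 0.0, 0.0]
force: [-1.3, -0.3, 1.9]
finger_gap: 0.049
grip_force: 37.3
```

>>> step_arm:
  moves:
    - [[0,0,0.01,0,-1],[0,0,0,0,0.3],[0,0,0,0,0.6],[0,0,0,0,1],[0,0,0,0,1]]

```text
time_s: 20.55
tool_pos: [0.6762, 0.0267, 0.0385]
orientation: [0.707, 0.707, -0.0, -0.0]
force: [-1.0, -0.3, -0.6]
finger_gap: 0.0852
grip_force: 0.0
```

>>> step_arm:
  moves:
    - [[0,0,-0.3,0,1],[0,0,-0.8,0,1],[0,0,-0.8,0,1],[0,0,-0.7,0,1],[0,0,0,0,1]]

```text
time_s: 21.05
tool_pos: [0.6797, 0.0263, 0.1495]
orientation: [0.707, 0.707, 0.003, 0.004]
force: [0.6, -0.1, 0.1]
finger_gap: 0.0855
grip_force: 0.0
```

```bash
python3 wf.py jar1_mid jar .677 .026 0 .004
```

```text
0.97 [0.6762 0.0265 0.0634] 0.081
21.15 [0.6769 0.0267 0.1444] psi 1.5709 tilt [ 0.0026 -0.0003] 0.0855669496870301 0.0 [-0.   0.2 -0.6] 0.014
```

>>> step_arm:
  moves:
    - [[-0.705,-0.68,0,0,1],[-0.705,-0.68,0,0,1],[-0.705,-0.68,0,0,1],[-0.705,-0.68,0,0,1],[-0.705,-0.68,0,0,1]]

```text
time_s: 21.65
tool_pos: [0.538, -0.1147, 0.1412]
orientation: [0.707, 0.707, -0.001, -0.001]
force: [0.5, -0.7, 0.3]
finger_gap: 0.0854
grip_force: 0.0
```

>>> step_arm:
  moves:
    - [[-0.705,-0.68,0,0,1],[-0.705,-0.68,0,0,1],[-0.705,-0.68,0,0,1],[-0.705,-0.68,0,0,1],[-0.705,-0.68,0,0,1]]

```text
time_s: 22.15
tool_pos: [0.4023, -0.2554, 0.1415]
orientation: [0.707, 0.707, 0.0, -0.001]
force: [0.1, -0.1, 0.6]
finger_gap: 0.0857
grip_force: 0.0
```

>>> step_arm:
  moves:
    - [[-0.705,-0.68,0,0,1],[-0.705,-0.68,0,0,1],[0,0,0,0,1],[0,0,0,0,1],[0,0,0,0,1]]

```text
time_s: 22.65
tool_pos: [0.3499, -0.3106, 0.142]
orientation: [0.707, 0.707, 0.0, -0.001]
force: [0.1, 0.7, 0.2]
finger_gap: 0.0852
grip_force: 0.0
```

```bash
python3 wf.py jar2_mid jar .351 -.3115
```

```text
0.58 [ 0.3483 -0.311   0.0675] 0.037
22.75 [ 0.3504 -0.3105  0.1423] psi 1.5725 tilt [-0.0004  0.001 ] 0.08547391054732552 0.0 [-0.1  0.4  0.1] 0.014
```

Jar fits well; shift x by −1 mm and go to commanded z 0.034 (2.71 shares).

>>> step_arm:
  moves:
    - [[-0.01,-0.03,0.7,0,1],[0,0,0.7,0,1],[0,0,0.7,0,1],[0,0,0.4,0,1],[0,0,0.21,0,1]]

```text
time_s: 23.25
tool_pos: [0.3486, -0.3102, 0.0326]
orientation: [0.706, 0.708, 0.0, -0.001]
force: [-0.3, -0.2, -0.1]
finger_gap: 0.0851
grip_force: 0.0
```

>>> step_arm:
  moves:
    - [[0,0,0,0,-1],[0,0,0,0,-1],[0,0,0,0,-1],[0,0,0,0,-1],[0,0,0,0,-1]]

```text
time_s: 23.75
tool_pos: [0.3493, -0.3128, 0.0355]
orientation: [0.707, 0.707, -0.0, 0.001]
force: [0.2, 0.8, 6.3]
finger_gap: 0.0488
grip_force: 36.6
```

>>> step_arm:
  moves:
    - [[0,0,-0.5,0,-1],[0,0,-0.8,0,-1],[0,0,-0.8,0,-1],[0,0,-0.6,0,-1],[0,0,0,0,-1]]

```text
time_s: 24.25
tool_pos: [0.3501, -0.3143, 0.1461]
orientation: [0.707, 0.707, -0.001, 0.004]
force: [0.1, -0.2, -0.9]
finger_gap: 0.0489
grip_force: 36.8
```

>>> step_arm:
  moves:
    - [[0.65,0.8,0,0,-1],[0.65,0.8,0,0,-1],[0.65,0.8,0,0,-1],[0.65,0.8,0,0,-1],[0.65,0.8,0,0,-1]]

```text
time_s: 24.75
tool_pos: [0.509, -0.1806, 0.141]
orientation: [0.707, 0.707, -0.0, -0.001]
force: [0.7, -0.7, -1.5]
finger_gap: 0.0488
grip_force: 36.9
```

>>> step_arm:
  moves:
    - [[0.65,0.8,0,0,-1],[0.65,0.8,0,0,-1],[0.65,0.8,0,0,-1],[0.65,0.8,0,0,-1],[0.65,0.8,0,0,-1]]

```text
time_s: 25.25
tool_pos: [0.6689, -0.0507, 0.1404]
orientation: [0.707, 0.707, -0.001, -0.001]
force: [-0.3, -0.7, -0.6]
finger_gap: 0.0488
grip_force: 36.9
```

>>> step_arm:
  moves:
    - [[0,0,0,0,-1],[0,0,0,0,-1],[0,0,0.5,0,-1],[0,0,0.7,0,-1],[0,0,0.7,0,-1]]

```text
time_s: 25.75
tool_pos: [0.6676, -0.0534, 0.0653]
orientation: [0.708, 0.707, -0.0, 0.0]
force: [0.0, -0.3, -2.1]
finger_gap: 0.0491
grip_force: 37.1
```

>>> step_arm:
  moves:
    - [[0,0,0.4,0,-1],[0,0,0.15,0,-1],[0,0,0.04,0,-1],[0,0,0.02,0,-1],[0,0,0.02,0,-1]]

```text
time_s: 26.25
tool_pos: [0.6697, -0.0525, 0.0427]
orientation: [0.707, 0.707, 0.001, 0.001]
force: [0.1, 0.3, -1.4]
finger_gap: 0.0489
grip_force: 37.1
```

>>> step_arm:
  moves:
    - [[0,0,0.02,0,-1],[0,0,0.02,0,-1],[0,0,0.01,0,-1],[0,0,0,0,-1],[0,0,0,0,-1]]

```text
time_s: 26.75
tool_pos: [0.6689, -0.0521, 0.0396]
orientation: [0.707, 0.707, 0.0, 0.0]
force: [-0.5, -0.3, 1.7]
finger_gap: 0.049
grip_force: 37.4
```

>>> step_arm:
  moves:
    - [[0,0,0.01,0,-1],[0,0,0,0,0.3],[0,0,0,0,0.6],[0,0,0,0,1],[0,0,0,0,1]]

```text
time_s: 27.25
tool_pos: [0.6686, -0.0521, 0.0385]
orientation: [0.707, 0.707, -0.0, -0.0]
force: [-1.2, -0.5, -0.2]
finger_gap: 0.0854
grip_force: 0.0
```

>>> step_arm:
  moves:
    - [[0,0,-0.3,0,1],[0,0,-0.8,0,1],[0,0,-0.8,0,1],[0,0,-0.7,0,1],[0,0,0,0,1]]

```text
time_s: 27.75
tool_pos: [0.672, -0.0529, 0.1495]
orientation: [0.707, 0.707, 0.003, 0.004]
force: [0.3, -0.3, 0.7]
finger_gap: 0.0853
grip_force: 0.0
```

```bash
python3 wf.py jar2_mid jar .669 -.052 0 .004
```

```text
0.62 [ 0.6684 -0.0503  0.0786] 0.06
27.85 [ 0.6693 -0.0523  0.1444] psi 1.5708 tilt [ 0.0025 -0.0007] 0.08517595227752013 0.0 [-0.5 -1.1  0.3] 0.014
```

>>> step_arm:
  moves:
    - [[0.66,-0.655,0,0,1],[0.66,-0.655,0,0,1],[0.66,-0.655,0,0,1],[0.66,-0.655,0,0,1],[0.66,-0.655,0,0,1]]

```text
time_s: 28.35
tool_pos: [0.5353, 0.0808, 0.1411]
orientation: [0.707, 0.707, -0.001, -0.001]
force: [0.4, 0.3, 0.4]
finger_gap: 0.0852
grip_force: 0.0
```

>>> step_arm:
  moves:
    - [[0.66,-0.655,0,0,1],[0.66,-0.655,0,0,1],[0.66,-0.655,0,0,1],[0.66,-0.655,0,0,1],[0,0,0,0.05,1]]

```text
time_s: 28.85
tool_pos: [0.4281, 0.1877, 0.1409]
orientation: [0.741, 0.672, -0.002, -0.002]
force: [0.1, -0.4, -0.7]
finger_gap: 0.0852
grip_force: 0.0
```

>>> step_arm:
  moves:
    - [[0,0,0,0.063,1],[0,0,0,0,1],[0,0,0,0,1],[0,0,0,0,1],[0,0,0,0,1]]

```text
time_s: 29.35
tool_pos: [0.4328, 0.1853, 0.1424]
orientation: [0.782, 0.623, -0.0, -0.0]
force: [0.4, -0.3, 0.5]
finger_gap: 0.0854
grip_force: 0.0
```

```bash
python3 wf.py buffer_mid buffer .433 .186 -.227
```

```text
0.59 [ 0.4314  0.1857 -0.173 ] 0.079
29.45 [0.4329 0.1853 0.1426] psi 1.3452 tilt [-0.0003 -0.    ] 0.08557122984464963 0.0 [-0.6  0.8  0.1] 0.014
```

>>> step_arm:
  moves:
    - [[0,-0.02,0.7,-0.006,1],[0,0,0.7,0,1],[0,0,0.7,0,1],[0,0,0.4,0,1],[0,0,0.21,0,1]]
  force: 30

```text
time_s: 29.95
tool_pos: [0.431, 0.1854, 0.0327]
orientation: [0.779, 0.628, -0.001, -0.001]
force: [-1.0, 0.3, 0.2]
finger_gap: 0.0853
grip_force: 0.0
```

>>> step_arm:
  moves:
    - [[0,0,0,0,-1],[0,0,0,0,-1],[0,0,0,0,-1],[0,0,0,0,-1],[0,0,0,0,-1]]

```text
time_s: 30.45
tool_pos: [0.4332, 0.1859, 0.0355]
orientation: [0.779, 0.628, 0.001, 0.001]
force: [-0.0, -0.8, 6.5]
finger_gap: 0.0395
grip_force: 31.2
```

>>> step_arm:
  moves:
    - [[0,0,-0.5,0,-1],[0,0,-0.8,0,-1],[0,0,-0.8,0,-1],[0,0,-0.8,0,-1],[0,0,-0.2,0,-1]]

```text
time_s: 30.95
tool_pos: [0.4341, 0.1861, 0.162]
orientation: [0.779, 0.628, 0.003, 0.002]
force: [0.3, -0.4, -0.6]
finger_gap: 0.0397
grip_force: 30.7
```

```bash
python3 st.py
```

```text
30.95 [0.4341 0.1861 0.162 ] psi 1.357 tilt [0.0064 0.001 ] 0.03973964712834521 30.735062956809998 [ 0.3 -0.4 -0.6] 0.014
```

>>> step_arm:
  moves:
    - [[-0.785,0.575,0,0,-1],[-0.785,0.575,0,0,-1],[-0.785,0.575,0,0,-1],[-0.785,0.575,0,0,-1],[-0.785,0.575,0,0,-1]]

```text
time_s: 31.45
tool_pos: [0.5108, 0.0065, 0.1573]
orientation: [0.779, 0.628, -0.0, -0.001]
force: [0.8, 0.4, -1.4]
finger_gap: 0.0397
grip_force: 30.8
```

>>> step_arm:
  moves:
    - [[-0.785,0.575,0,0,-1],[-0.785,0.575,0,0,-1],[-0.785,0.575,0,0,-1],[-0.785,0.575,0,0,-1],[-0.785,0.575,0,0,-1]]

```text
time_s: 31.95
tool_pos: [0.5899, -0.1713, 0.1569]
orientation: [0.779, 0.627, -0.0, -0.001]
force: [-0.1, 0.4, -1.6]
finger_gap: 0.0398
grip_force: 30.8
```

>>> step_arm:
  moves:
    - [[-0.785,0.575,0,0,-1],[0,0,0,0,-1],[0,0,0,0,-1],[0,0,0.5,0,-1],[0,0,0.8,0,-1]]

```text
time_s: 32.45
tool_pos: [0.607, -0.2049, 0.1077]
orientation: [0.778, 0.628, 0.001, 0.002]
force: [0.8, -0.3, -1.5]
finger_gap: 0.0399
grip_force: 30.9
```

>>> step_arm:
  moves:
    - [[0,0,0.7,0,-1],[0,0,0.6,0,-1],[0,0,0.25,0,-1],[0,0,0.04,0,-1],[0,0,0,0,-1]]

```text
time_s: 32.95
tool_pos: [0.6062, -0.2051, 0.0433]
orientation: [0.778, 0.628, 0.0, 0.0]
force: [0.4, -0.4, -0.3]
finger_gap: 0.0395
grip_force: 30.9
```

>>> step_arm:
  moves:
    - [[0,0,0.02,0,-1],[0,0,0.02,0,-1],[0,0,0.02,0,-1],[0,0,0.02,0,-1],[0,0,0,0,-1]]

```text
time_s: 33.45
tool_pos: [0.6059, -0.2057, 0.0395]
orientation: [0.779, 0.628, -0.0, 0.0]
force: [0.7, -0.5, -0.4]
finger_gap: 0.04
grip_force: 31.0
```

>>> step_arm:
  moves:
    - [[0,0,0.01,0,-1],[0,0,0.01,0,-1],[0,0,0,0,-1],[0,0,0,0,-1],[0,0,0,0,-1]]

```text
time_s: 33.95
tool_pos: [0.6059, -0.2057, 0.0395]
orientation: [0.779, 0.628, -0.0, -0.0]
force: [-3.4, 1.0, 6.0]
finger_gap: 0.0395
grip_force: 31.6
```

In contact; release and retreat.

>>> step_arm:
  moves:
    - [[0,0,0,0,0.1],[0,0,0,0,0.4],[0,0,0,0,1],[0,0,0,0,1],[0,0,0,0,1]]

```text
time_s: 34.45
tool_pos: [0.6059, -0.2055, 0.0385]
orientation: [0.779, 0.628, -0.0, -0.0]
force: [0.2, 0.5, 0.8]
finger_gap: 0.0854
grip_force: 0.0
```

>>> step_arm:
  moves:
    - [[0,0,-0.3,0,1],[0,0,-0.8,0,1],[0,0,-0.8,0,1],[0,0,-0.8,0,1],[0,0,-0.8,0,1]]

```text
time_s: 34.95
tool_pos: [0.606, -0.2056, 0.181]
orientation: [0.779, 0.628, 0.0, 0.0]
force: [0.7, -0.8, 0.7]
finger_gap: 0.0854
grip_force: 0.0
```

>>> step_arm:
  moves:
    - [[-0.5,-0.9,-0.2,0,1],[-0.5,-0.9,-0.2,0,1],[-0.5,-0.9,-0.2,0,1],[-0.5,-0.9,-0.2,0,1],[0,0,0,0,1]]

```text
time_s: 35.45
tool_pos: [0.4453, -0.2545, 0.2126]
orientation: [0.78, 0.626, -0.0, 0.001]
force: [0.4, 0.8, -0.5]
finger_gap: 0.0854
grip_force: 0.0
```

```bash
python3 - <<'E'
from h import *
a=eyes.read_camera("top")["pixels"];b=eyes.read_camera("scene")["pixels"]
o=np.hstack([a[110:310,110:450],b[150:310,90:460][:,:].copy() if 0 else cv2.resize(b[150:310,100:460],(450,200))])
cv2.imwrite("pics/f.png",o);print(o.shape)
E
python3 st.py
```

```text
(200, 790, 3)
35.55 [ 0.4482 -0.2538  0.2121] psi 1.355 tilt [ 0.0021 -0.0014] 0.08535424025258082 0.0 [ 0.4 -0.3 -0.1] 0.014
```

View pics/f.png

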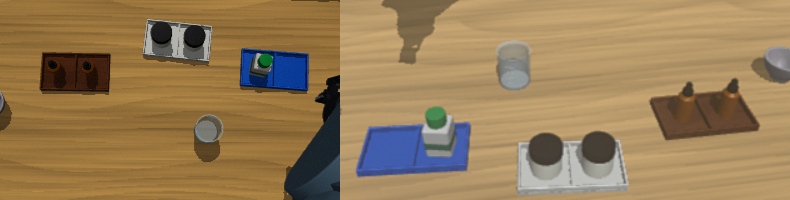

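All five containers stand upright, one to a bay: droppers at (55,72) and (88,72), jars at (161,33) and (194,37), and the buffer at (262,64) in the crop. The beaker hasn't moved, so I'm handing in.

```bash
python3 -c "
from bench import manip;print(manip.close_job())"
```

```text
the job is handed in; nothing more can be done
None
```

The job is handed in: the final pictures showed both droppers in the wooden tray, both jars in the white tray and the buffer bottle in the blue tray, each upright in its own bay, with the beaker left where it was, at about 36 s on the robot's clock.

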